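# Push the lens case through the return flap

## Task

With the fingertips only, push the flat lens case along the deck of the return chute, in under the swinging flap and on until it slides down into the catch pan; then draw the fingers back out so that the flap swings fully shut behind it. Do not pick the case up: it is pushed all the way, and the other things on the deck and bench stay where they are.

Things in the scene. Friction and masses are not known exactly. Their poses are not given: they have to be found in the camera images.
- chute: Return chute, bare sheet metal with white side panels, fixed on the bench, open from above. Origin on the bench top straight below the middle of the flap's axle; x runs along the chute from the level deck (nearest the robot) through the flap and down the slide; y to the left, z up. All x below are along this axis.
- deck_mid (a point): Middle of the deck's top, 120 mm before the axle. The deck is level, 70 mm above the bench, slick, from x = -200 mm (open end, no lip) to +16 mm, and 380 mm wide with 6 mm lips along its two sides.
- gate (a point): Mid-width on the deck where the channel begins, x = -43 mm. From here on the way is 112 mm wide between two cheeks, 4 mm thick, 24 mm above the deck (at the axle two posts, 16 mm long, 53 mm above the deck). Before it, two flared guides, also 24 mm high, widen to about 170 mm at x = -77 mm.
- axle (a point): Middle of the flap's axle, a 6 mm rod across the cheeks at x = 0, 118 mm above the bench (48 mm above the deck). Nothing is above it; keep the gripper's body higher than this while the tips are in the channel. A pushing finger can go in, moving the flap before it, until its front is about 10 mm short of the axle; the outside weights of the open flap rise to about 25 mm above the axle, just beyond it.
- drop_edge (a point): Mid-width at the end of the deck, x = +16 mm, where a slick slide begins that falls at 38 degrees to the catch pan. A case pushed along the deck tips over this edge and slides down by itself once its rear end is about 22 mm short of the axle.
- chute_pan (a point): Middle of the catch pan's floor, 165 mm beyond the axle, 7 mm above the bench. The pan is 112 mm wide and about 130 mm long, with a 55 mm end wall at x = 230 mm of the chute.
- flap (a joint): Gravity flap: a steel plate 106 mm wide and 44 mm long hung from the axle, kept shut by two small weights on arms outside the cheeks. 0 = shut: its lower edge leans 25 mm towards the deck (chute x = -25 mm), 12 mm above the deck. Grows (rad, to 1.9) as the lower edge is pushed inwards, along chute +x, and up; needs under 1 N. It opens inwards only and falls shut by itself in about 1 s once nothing holds it.
- flap_edge (a point): Middle of the flap's lower edge.
- case_mid (a point): Centre of the lens case, half-way up: a flat closed box, grey with a white lid and a blank paper label, 80 mm long (its x axis, roughly along the chute's x), 64 mm wide (y), 18 mm high, about 160 g, slick. Starts flat on the deck before the flap, up to 45 mm off the middle line, askew by up to 0.25 rad.
- puck: Small blue lens block (34 mm across, 26 mm high) standing on the deck near its left side; leave alone. Origin under its centre.
- drops: Small white bottle (26 mm across, 55 mm high) standing on the deck near its right side; leave alone. Origin under its centre.
- spray: White bottle (56 mm across, 150 mm high) on the bench; leave alone. Origin under its centre.
- cup: White cup (72 mm across, 85 mm high) on the bench; leave alone. Origin under its centre.
- driver: Screwdriver lying on the bench; leave alone.
- sparetray: Empty open grey tray, 130 x 90 x 30 mm, on the bench; leave alone. Origin under its centre.
- jar: Small amber jar (50 mm across, 55 mm high) on the bench; leave alone. Origin under its centre.
- case: The same lens case; origin under its centre.
Not all that is in view belongs to the job. Leave any orange look-alike of the case alone.

How it is judged:
On the way, in this order (a step that is already met when the one before it is completed fails the run):
1. the case, flat on the deck, has pushed the flap open (value of joint flap above 0.5 rad and x of case_mid in the frame of chute between -0.075 and 0.02 m and height (world z) of case_mid below 0.091 m), for 0.1 s.
2. the case has slid down into the catch pan (x of case_mid in the frame of chute between 0.09 and 0.225 m and y of case_mid in the frame of chute between -0.056 and 0.056 m and height (world z) of case_mid below 0.05 m), for 0.2 s.
At the end, for the whole second after the job is handed in: The case lies at rest, lid up (within 0.3 rad of level), in the catch pan (centre 90 to 225 mm beyond the axle, within the walls, under 50 mm above the bench) and the flap hangs shut (under 0.06 rad) (all of step 2 and linear speed of case below 0.02 m/s and angle between case_mid's own z axis and vertical below 0.3 rad and value of joint flap below 0.06 rad); the robot touches nothing.
It fails at once if the case was lifted (more than 12 mm off the deck) ((height (world z) of case_mid above 0.091 m and x of case_mid in the frame of chute below 0 m) or height (world z) of case_mid above 0.105 m).
It fails at once if the case fell off the deck (height (world z) of case_mid below 0.07 m and x of case_mid in the frame of chute below 0 m).
It fails at once if something else on the deck or bench was disturbed (moved over 20 mm) (distance of any of puck, drops, spray, cup, driver, sparetray, jar from where it was at the start of the episode above 0.02 m).
It also fails if it takes over 54 s, if anything falls off the work surface, if the arm or the gripper's body presses on something with over 40 N, if the wrist force passes 120 N, or if a joint passes its speed limit or range.

## Robot

A 6-joint arm with a two-finger parallel gripper is mounted at the origin on the work surface. World frame = base frame: x ahead of the robot, y to its left, z up, the work surface at z = 0. Lengths are in m, angles in rad, forces in N, time in s.
With the tool pointing down it reaches from about 0.275 to 0.825 m from the base axis. Payload 4.9 kg.
Tool frame: the origin (TCP) lies at the centre of the arm's flange, where the gripper is bolted on; the fingertips stand 173 mm ahead of it and the grasp point (between the pads) lies 155 mm ahead of it; z points along the fingers, y is the line along which they close (so a half turn about z gives the same grasp; the last joint's range is limited). The gripper opens to 85 mm and grips with 20 to 120 N. Pads are 22 mm wide; open, the fingers measure 114 mm over their backs; the gripper's body (76 mm by 85 mm) begins 54 mm behind the grasp point. The pads swing forward as they close: fully open they stand 13 mm farther back than shut.
Start: joints at [-1.302, 0.326, -0.193, 1.052, 0, 1.437], TCP at [0.216, -0.506, 0.405] pointing down, gripper open.
Joint ranges: [-2.65, 2.65], [-0.97, 1.79], [-1.3, 1.35], [-1.93, 2.1], [-1.47, 1.37], [-3.14, 3.14]. Speed limits (rad/s): [2.57, 2.57, 3.14, 3.14, 3.14, 3.14].

## Interface

Orientations are given as a unit quaternion [w, x, y, z].
In Python, from bench import get_obs, get_image, camera_model, finish_job gives the robot as it stands.
- The arm moves only by the tool play_rows, never from a script. Its argument "plan" is a list of rows, each an object of numbers: "ax", "ay", "az": the turn, a rotation vector about the tool's x, y, z each as a share of 5 degrees, from -1 to 1; "dx", "dy", "dz": the shift along the tool's x, y, z each as a share of 500 mm, from -1 to 1; "grip": the opening, from 0 (shut) to 1 (fully open). In form: [{"ax": .., "ay": .., "az": .., "dx": .., "dy": .., "dz": .., "grip": ..}, ...]. A call has exactly 10 rows; each row shifts and turns the commanded pose from where the row before left it, along the tool's axes as they then stand; what a row does not reach is not made up. A row lasts 1/12 s, in which the tool goes at most 41.7 mm and 7.16 degrees, less where a joint would pass 70% of its speed; a pose out of reach is approached as far as the arm can. A call with a number of a shift or a turn outside -1 to 1 is refused whole. A call with a gripper value outside its range is refused whole. The fingers move at their own pace and stop on an object; the grip force is fixed at half the most. Time passes only in rows, so rows that do not move let the fingers close, or fill a call up. It gives the time, the measured TCP pose, the force, the opening and the grip force at its end, in the units of the state.
- get_obs(): the state, without advancing time (a new reading comes with each control period).
- get_image(name): name is "side" or "top"; returns the picture (400x640x3 uint8, red, green, blue); there is no depth.
- camera_model(name): a dict with "mtx" (3x3 intrinsics, pixels), "extrinsics" (4x4, takes a point from camera to world coordinates). Camera axes: x right, y down, z forward; pixel columns grow to the right and rows downward; lengths in m; the calibration is good to about 2 mm. A picture is of the moment at which its call begins. camera_model takes no time and is no camera call.
- finish_job(): hands the job in; it is judged then, once.
The state is a dict: "time_s": time; "qpos": joint angles; "joint_vel": joint speeds; "joint_efforts": joint torques, N m; "tcp_pos": TCP position; "orientation": TCP orientation; "contact_force": force on the tool from outside, world axes, zero at the start; "moment": the same for the moment, N m; "opening": finger opening in m; "finger_force": force on a finger pad.
Only numpy, scipy, OpenCV 4.12 (cv2) and the standard library are available. Lean on these libraries where they do the work, as an engineer would, in place of code of your own. Each camera call takes 0.05 s, during which the arm holds its last target. There are 200 camera calls.

## Working session

There is one attempt and no reset: what is moved stays moved. The work goes in short steps, Python scripts to look and compute and a tool call to move; the robot and the scene stay as the last step left them, time stands still between calls to the robot, and variables do not carry over. Pictures are saved under pics/ and viewed, at most 10 in all, crops included, and the job is handed in when it is done.

Besides the shell and the picture viewer there is one more tool, called after "Emit:" as name(argument=value, ...), one argument or row to a line, values as JSON. play_rows: Moves the arm, as the interface text tells. Shift numbers are shares of 500 mm and turn numbers shares of 5 degrees, none past 1 either way. Its arguments: {"type":"object","properties":{"plan":{"type":"array"}},"required":["plan"]}

```bash
mkdir -p pics
python3 - <<'E'
from bench import *
import cv2,json
o=get_obs();print(o)
for n in("side","top"):
    cv2.imwrite(f"pics/{n}0.png",get_image(n)[:,:,::-1]);m=camera_model(n);print(n,m)
E
```

```text
{'time_s': 0.0, 'qpos': array([-1.30219404e+00,  3.26964275e-01, -1.93599591e-01,  1.05201052e+00,
        1.06948459e-05,  1.43660262e+00]), 'joint_vel': array([-6.43922354e-05,  4.81388604e-04, -1.43264644e-03, -1.29167790e-03,
       -1.11744574e-03,  1.12248623e-03]), 'joint_efforts': array([-1.10216864e-03, -4.43393469e+01,  2.62440223e+01,  1.55297422e-02,
       -7.97588973e-05,  6.86612452e-06]), 'tcp_pos': array([ 0.21553288, -0.50569374,  0.40388451]), 'orientation': array([-8.87379161e-04,  9.79787495e-01,  2.00039184e-01, -5.43661121e-05]), 'contact_force': array([-0.82624017, -0.19307705,  0.15715387]), 'moment': array([-0.02985092,  0.04024641,  0.00887472]), 'finger_force': 0.0, 'opening': 0.08547170660046347}
side {'mtx': array([[407.76334732,   0.        , 330.53894348],
       [  0.        , 407.76334732, 204.70865345],
       [  0.        ,   0.        ,   1.        ]]), 'extrinsics': array([[-7.78383525e-01, -4.21447423e-01,  4.65296849e-01,
        -6.87123359e-04],
       [-6.27769399e-01,  5.16664287e-01, -5.82205802e-01,
         5.96453428e-01],
       [ 4.96687019e-03, -7.45278528e-01, -6.66734765e-01,
         8.17542904e-01],
       [ 0.00000000e+00,  0.00000000e+00,  0.00000000e+00,
         1.00000000e+00]])}
top {'mtx': array([[517.33459901,   0.        , 322.05330009],
       [  0.        , 517.33459901, 201.73721645],
       [  0.        ,   0.        ,   1.        ]]), 'extrinsics': array([[-0.02785323, -0.98925624,  0.14351404,  0.31495498],
       [-0.99960905,  0.02791469, -0.00158561, -0.0062741 ],
       [-0.00243757, -0.1435021 , -0.98964701,  1.38429613],
       [ 0.        ,  0.        ,  0.        ,  1.        ]])}
```

View pics/top0.png

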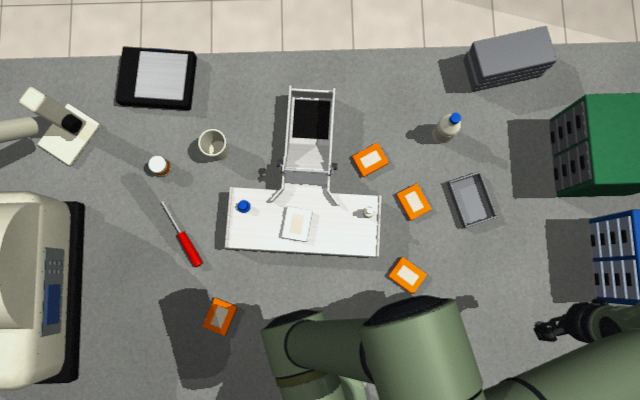

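View pics/side0.png

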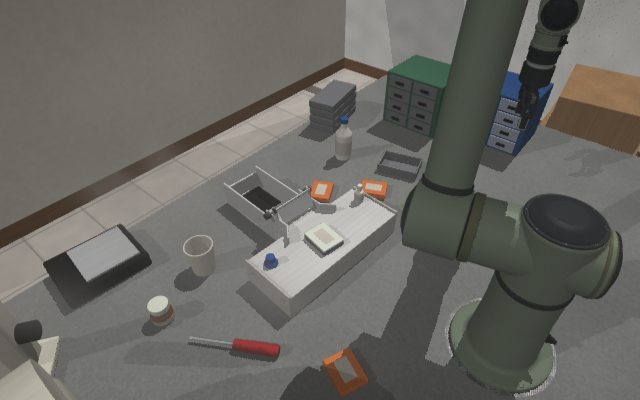

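Top view: the chute deck spans about (228,188) to (380,257). The case is at about (297,223), the puck at (243,206), the drops at (368,212), and the flap axle at about y=168. I'll zoom in for accuracy.

Run:
```python
import cv2
i=cv2.imread("pics/top0.png")[150:262,220:390]
cv2.imwrite("pics/c.png",cv2.resize(i,None,fx=4.7,fy=4.7,interpolation=cv2.INTER_CUBIC))
```

```text
(no output)
```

View pics/c.png

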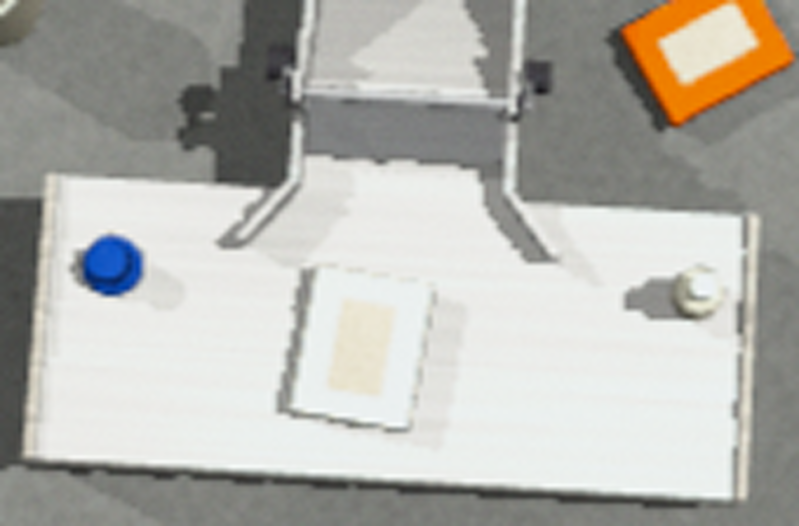

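The crop shows (crop px) deck corners at (27,457) and (742,495), axle ends near (298,95) and (515,105), gate at (298,178) and (510,190), and case lid corners at (315,265), (436,285), (408,430) and (288,410). Next I convert these to world points.

```bash
cat > h.py <<'E'
import numpy as np
from bench import *
def ray(n,uv,z):
    m=camera_model(n);E=m["extrinsics"]
    d=E[:3,:3]@np.linalg.solve(m["mtx"],[uv[0],uv[1],1.]);o=E[:3,3]
    return (o+d*(z-o[2])/d[2])
def crop(p): return (p[0]/4.7+220-.4,p[1]/4.7+150-.4)
E
python3 - <<'E'
from h import *
R=lambda p,z: ray("top",crop(p),z)[:2]
fl,fr,rl,rr=[R(p,.076) for p in((24,457),(745,497),(47,177),(758,215))]
al,ar=R((298,95),.118),R((515,104),.118)
gl,gr=R((298,180),.094),R((511,190),.094)
print("deck w",np.linalg.norm(fl-fr),"len",np.linalg.norm(fl-rl),np.linalg.norm(fr-rr)); print("axle w",np.linalg.norm(al-ar),"gate w",np.linalg.norm(gl-gr))
v=(fl-fr)+(rl-rr);v/=np.linalg.norm(v);yaw=np.arctan2(-v[0],v[1])
x=np.array([np.cos(yaw),np.sin(yaw)]);y=np.array([-x[1],x[0]])
f=(fl+fr)/2;o=f+.2*x
for n,p in dict(axmid=(al+ar)/2,gate=(gl+gr)/2,rl=rl,rr=rr,fl=fl,fr=fr).items():print(n,p,(p-o)@x,(p-o)@y)
C=[R(p,.088) for p in((315,265),(436,285),(408,430),(288,410))]
c=np.mean(C,0);a=(C[0]+C[1]-C[2]-C[3]);b=C[0]+C[3]-C[1]-C[2]
print("yaw",yaw,"dir",np.arctan2(x[1],x[0]),"o",o)
print("case",c,(c-o)@x,(c-o)@y,"len",np.linalg.norm(a)/2,np.linalg.norm(b)/2,"rel yaw",np.arctan2(a[1],a[0])-yaw, np.arctan2(-b[0],b[1])-yaw)
for n,p,z in(("puck",(110,262),.1),("drops",(703,285),.125)):
    q=R(p,z);print(n,q,(q-o)@x,(q-o)@y)
for t in(-.28,-.2,0): print(t, o+t*x)
E
```

```text
deck w 0.387448942040069 len 0.15282565913048018 0.15315461362348445
axle w 0.11533931967600078 gate w 0.11479964936491774
axmid [0.57775871 0.02936155] -0.0019351908967855215 -0.0017166737105829204
gate [0.53587946 0.03221271] -0.04390678509907769 -0.0023376883394531176
rl [0.54890908 0.22781021] -0.04709300834275322 0.19366741779562896
rr [ 0.51695644 -0.15931427] -0.04693032200272801 -0.19477344849754638
fl [0.39661135 0.24050208] -0.1999186568299875 0.19372445394239954
fr [ 0.36441646 -0.14560694] -0.2000813431700127 -0.19372445394239957
yaw -0.08277056127083295 dir -0.08277056127083295 o [0.5798292  0.03091235]
case [0.44950012 0.05729655] -0.13206424323024823 0.015518767859263864 len 0.07925954947498066 0.06550628126247655 rel yaw -0.1249156657813217 -0.11029586624084244
puck [0.49765275 0.19001286] -0.09504892951623721 0.15176179402601886
drops [ 0.47324618 -0.12326006] -0.09347175697266473 -0.16245646207552572
-0.28 [0.30078779 0.05406166]
-0.2 [0.38051391 0.04744757]
0 [0.5798292  0.03091235]
```

Emit:
play_rows(
  plan=[
    {"ax": 0, "ay": 0, "az": -1, "dx": 0, "dy": 0, "dz": 0, "grip": 0.35},
    {"ax": 0, "ay": 0, "az": -1, "dx": 0, "dy": 0, "dz": 0, "grip": 0.35},
    {"ax": 0, "ay": 0, "az": -1, "dx": 0, "dy": 0, "dz": 0, "grip": 0.35},
    {"ax": 0, "ay": 0, "az": -1, "dx": 0, "dy": 0, "dz": 0, "grip": 0.35},
    {"ax": 0, "ay": 0, "az": -1, "dx": 0, "dy": 0, "dz": 0, "grip": 0.35},
    {"ax": 0, "ay": 0, "az": -1, "dx": 0, "dy": 0, "dz": 0, "grip": 0.35},
    {"ax": 0, "ay": 0, "az": -1, "dx": 0, "dy": 0, "dz": 0, "grip": 0.35},
    {"ax": 0, "ay": 0, "az": -1, "dx": 0, "dy": 0, "dz": 0, "grip": 0.35},
    {"ax": 0, "ay": 0, "az": -1, "dx": 0, "dy": 0, "dz": 0, "grip": 0.35},
    {"ax": 0, "ay": 0, "az": -1, "dx": 0, "dy": 0, "dz": 0, "grip": 0.35},
  ],
)

```text
time_s: 0.93
tcp_pos: [0.2156, -0.5058, 0.4042]
orientation: [-0.0, 0.802, 0.597, 0.0]
contact_force: [0.1, 0.1, 0.2]
opening: 0.0301
finger_force: 0.0
```

Emit:
play_rows(
  plan=[
    {"ax": 0, "ay": 0, "az": -1, "dx": 0, "dy": 0, "dz": 0, "grip": 0.35},
    {"ax": 0, "ay": 0, "az": -1, "dx": 0, "dy": 0, "dz": 0, "grip": 0.35},
    {"ax": 0, "ay": 0, "az": -1, "dx": 0, "dy": 0, "dz": 0, "grip": 0.35},
    {"ax": 0, "ay": 0, "az": -1, "dx": 0, "dy": 0, "dz": 0, "grip": 0.35},
    {"ax": 0, "ay": 0, "az": -1, "dx": 0, "dy": 0, "dz": 0, "grip": 0.35},
    {"ax": 0, "ay": 0, "az": -1, "dx": 0, "dy": 0, "dz": 0, "grip": 0.35},
    {"ax": 0, "ay": 0, "az": -1, "dx": 0, "dy": 0, "dz": 0, "grip": 0.35},
    {"ax": 0, "ay": 0, "az": -1, "dx": 0, "dy": 0, "dz": 0, "grip": 0.35},
    {"ax": 0, "ay": 0, "az": -1, "dx": 0, "dy": 0, "dz": 0, "grip": 0.35},
    {"ax": 0, "ay": 0, "az": -1, "dx": 0, "dy": 0, "dz": 0, "grip": 0.35},
  ],
)

```text
time_s: 1.77
tcp_pos: [0.2156, -0.5058, 0.4042]
orientation: [-0.0, 0.475, 0.88, 0.0]
contact_force: [0.1, -0.1, -0.2]
opening: 0.0298
finger_force: 0.0
```

Emit:
play_rows(
  plan=[
    {"ax": 0, "ay": 0, "az": -1, "dx": 0, "dy": 0, "dz": 0, "grip": 0.35},
    {"ax": 0, "ay": 0, "az": -1, "dx": 0, "dy": 0, "dz": 0, "grip": 0.35},
    {"ax": 0, "ay": 0, "az": -1, "dx": 0, "dy": 0, "dz": 0, "grip": 0.35},
    {"ax": 0, "ay": 0, "az": -1, "dx": 0, "dy": 0, "dz": 0, "grip": 0.35},
    {"ax": 0, "ay": 0, "az": -1, "dx": 0, "dy": 0, "dz": 0, "grip": 0.35},
    {"ax": 0, "ay": 0, "az": -1, "dx": 0, "dy": 0, "dz": 0, "grip": 0.35},
    {"ax": 0, "ay": 0, "az": -1, "dx": 0, "dy": 0, "dz": 0, "grip": 0.35},
    {"ax": 0, "ay": 0, "az": -1, "dx": 0, "dy": 0, "dz": 0, "grip": 0.35},
    {"ax": 0, "ay": 0, "az": -1, "dx": 0, "dy": 0, "dz": 0, "grip": 0.35},
    {"ax": 0, "ay": 0, "az": -0.08, "dx": 0, "dy": 0, "dz": 0, "grip": 0.35},
  ],
)

```text
time_s: 2.6
tcp_pos: [0.2156, -0.5058, 0.4042]
orientation: [-0.0, 0.1, 0.995, 0.0]
contact_force: [0.7, -0.3, 0.5]
opening: 0.0304
finger_force: 0.0
```

Emit:
play_rows(
  plan=[
    {"ax": 0, "ay": 0, "az": 0, "dx": -0.0055, "dy": 0.06, "dz": 0, "grip": 0.35},
    {"ax": 0, "ay": 0, "az": 0, "dx": -0.0055, "dy": 0.06, "dz": 0, "grip": 0.35},
    {"ax": 0, "ay": 0, "az": 0, "dx": -0.0055, "dy": 0.06, "dz": 0, "grip": 0.35},
    {"ax": 0, "ay": 0, "az": 0, "dx": -0.0055, "dy": 0.06, "dz": 0, "grip": 0.35},
    {"ax": 0, "ay": 0, "az": 0, "dx": -0.0055, "dy": 0.06, "dz": 0, "grip": 0.35},
    {"ax": 0, "ay": 0, "az": 0, "dx": -0.0055, "dy": 0.06, "dz": 0, "grip": 0.35},
    {"ax": 0, "ay": 0, "az": 0, "dx": -0.0055, "dy": 0.06, "dz": 0, "grip": 0.35},
    {"ax": 0, "ay": 0, "az": 0, "dx": -0.0055, "dy": 0.06, "dz": 0, "grip": 0.35},
    {"ax": 0, "ay": 0, "az": 0, "dx": -0.0055, "dy": 0.06, "dz": 0, "grip": 0.35},
    {"ax": 0, "ay": 0, "az": 0, "dx": -0.0055, "dy": 0.06, "dz": 0, "grip": 0.35},
  ],
)

```text
time_s: 3.43
tcp_pos: [0.3025, -0.216, 0.4046]
orientation: [0.0, 0.102, 0.995, 0.0]
contact_force: [0.8, -1.0, -0.1]
opening: 0.0296
finger_force: 0.0
```

Emit:
play_rows(
  plan=[
    {"ax": 0, "ay": 0, "az": 0, "dx": -0.0055, "dy": 0.06, "dz": 0, "grip": 0.35},
    {"ax": 0, "ay": 0, "az": 0, "dx": -0.0055, "dy": 0.06, "dz": 0, "grip": 0.35},
    {"ax": 0, "ay": 0, "az": 0, "dx": -0.0055, "dy": 0.06, "dz": 0, "grip": 0.35},
    {"ax": 0, "ay": 0, "az": 0, "dx": -0.0055, "dy": 0.06, "dz": 0, "grip": 0.35},
    {"ax": 0, "ay": 0, "az": 0, "dx": -0.0055, "dy": 0.06, "dz": 0, "grip": 0.35},
    {"ax": 0, "ay": 0, "az": 0, "dx": -0.0055, "dy": 0.06, "dz": 0, "grip": 0.35},
    {"ax": 0, "ay": 0, "az": 0, "dx": -0.0055, "dy": 0.06, "dz": 0, "grip": 0.35},
    {"ax": 0, "ay": 0, "az": 0, "dx": -0.0055, "dy": 0.06, "dz": 0, "grip": 0.35},
    {"ax": 0, "ay": 0, "az": 0, "dx": -0.0055, "dy": 0.057, "dz": 0, "grip": 0.35},
    {"ax": 0, "ay": 0, "az": 0, "dx": -0.0055, "dy": 0.057, "dz": 0, "grip": 0.35},
  ],
)

```text
time_s: 4.27
tcp_pos: [0.3887, 0.0696, 0.4046]
orientation: [0.0, 0.101, 0.995, -0.0]
contact_force: [1.1, -0.8, 0.5]
opening: 0.0298
finger_force: 0.0
```

Emit:
play_rows(
  plan=[
    {"ax": 0, "ay": 0, "az": 0, "dx": 0, "dy": 0, "dz": 0.028, "grip": 0.35},
    {"ax": 0, "ay": 0, "az": 0, "dx": 0, "dy": 0, "dz": 0.028, "grip": 0.35},
    {"ax": 0, "ay": 0, "az": 0, "dx": 0, "dy": 0, "dz": 0.028, "grip": 0.35},
    {"ax": 0, "ay": 0, "az": 0, "dx": 0, "dy": 0, "dz": 0.028, "grip": 0.35},
    {"ax": 0, "ay": 0, "az": 0, "dx": 0, "dy": 0, "dz": 0.028, "grip": 0.35},
    {"ax": 0, "ay": 0, "az": 0, "dx": 0, "dy": 0, "dz": 0.028, "grip": 0.35},
    {"ax": 0, "ay": 0, "az": 0, "dx": 0, "dy": 0, "dz": 0.028, "grip": 0.35},
    {"ax": 0, "ay": 0, "az": 0, "dx": 0, "dy": 0, "dz": 0.028, "grip": 0.35},
    {"ax": 0, "ay": 0, "az": 0, "dx": 0, "dy": 0, "dz": 0.028, "grip": 0.35},
    {"ax": 0, "ay": 0, "az": 0, "dx": 0, "dy": 0, "dz": 0.02, "grip": 0.35},
  ],
)

```text
time_s: 5.1
tcp_pos: [0.3883, 0.068, 0.2676]
orientation: [-0.001, 0.101, 0.995, -0.0]
contact_force: [-0.1, -0.3, -0.5]
opening: 0.0299
finger_force: 0.0
```

Run:
```python
from h import *
import cv2
print(get_obs()["tcp_pos"])
a=get_image("side")[:,:,::-1][150:330,220:430]
cv2.imwrite("pics/s1.png",cv2.resize(a,None,fx=3.3,fy=3.3,interpolation=cv2.INTER_CUBIC))
```

```text
[0.38828984 0.06798252 0.26756434]
```

View pics/s1.png

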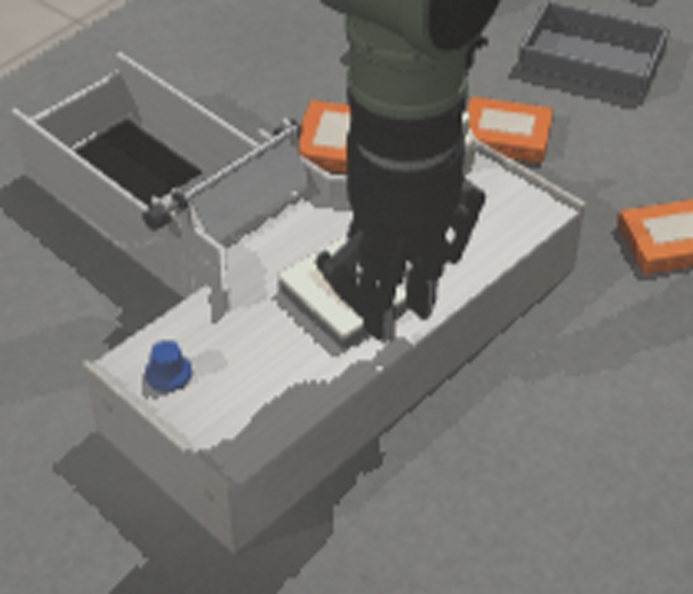

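The fingertips (crop about (380,330) and (425,310)) hang just behind the case's rear end, clear of it. I lower them and touch the deck gently to find the tip height.

Emit:
play_rows(
  plan=[
    {"ax": 0, "ay": 0, "az": 0, "dx": 0, "dy": 0, "dz": 0.005, "grip": 0.35},
    {"ax": 0, "ay": 0, "az": 0, "dx": 0, "dy": 0, "dz": 0.005, "grip": 0.35},
    {"ax": 0, "ay": 0, "az": 0, "dx": 0, "dy": 0, "dz": 0.005, "grip": 0.35},
    {"ax": 0, "ay": 0, "az": 0, "dx": 0, "dy": 0, "dz": 0.004, "grip": 0.35},
    {"ax": 0, "ay": 0, "az": 0, "dx": 0, "dy": 0, "dz": 0.004, "grip": 0.35},
    {"ax": 0, "ay": 0, "az": 0, "dx": 0, "dy": 0, "dz": 0.003, "grip": 0.35},
    {"ax": 0, "ay": 0, "az": 0, "dx": 0, "dy": 0, "dz": 0.003, "grip": 0.35},
    {"ax": 0, "ay": 0, "az": 0, "dx": 0, "dy": 0, "dz": 0.003, "grip": 0.35},
    {"ax": 0, "ay": 0, "az": 0, "dx": 0, "dy": 0, "dz": 0, "grip": 0.35},
    {"ax": 0, "ay": 0, "az": 0, "dx": 0, "dy": 0, "dz": 0, "grip": 0.35},
  ],
)

```text
time_s: 5.98
tcp_pos: [0.3887, 0.068, 0.2526]
orientation: [-0.0, 0.1, 0.995, -0.0]
contact_force: [0.3, -0.7, -0.7]
opening: 0.03
finger_force: 0.0
```

Emit:
play_rows(
  plan=[
    {"ax": 0, "ay": 0, "az": 0, "dx": 0, "dy": 0, "dz": 0.002, "grip": 0.35},
    {"ax": 0, "ay": 0, "az": 0, "dx": 0, "dy": 0, "dz": 0.002, "grip": 0.35},
    {"ax": 0, "ay": 0, "az": 0, "dx": 0, "dy": 0, "dz": 0.002, "grip": 0.35},
    {"ax": 0, "ay": 0, "az": 0, "dx": 0, "dy": 0, "dz": 0.002, "grip": 0.35},
    {"ax": 0, "ay": 0, "az": 0, "dx": 0, "dy": 0, "dz": 0, "grip": 0.35},
    {"ax": 0, "ay": 0, "az": 0, "dx": 0, "dy": 0, "dz": 0, "grip": 0.35},
    {"ax": 0, "ay": 0, "az": 0, "dx": 0, "dy": 0, "dz": 0, "grip": 0.35},
    {"ax": 0, "ay": 0, "az": 0, "dx": 0, "dy": 0, "dz": 0, "grip": 0.35},
    {"ax": 0, "ay": 0, "az": 0, "dx": 0, "dy": 0, "dz": 0, "grip": 0.35},
    {"ax": 0, "ay": 0, "az": 0, "dx": 0, "dy": 0, "dz": 0, "grip": 0.35},
  ],
)

```text
time_s: 6.82
tcp_pos: [0.3888, 0.068, 0.2487]
orientation: [0.0, 0.1, 0.995, -0.0]
contact_force: [0.5, 0.9, 0.6]
opening: 0.03
finger_force: 0.0
```

Emit:
play_rows(
  plan=[
    {"ax": 0, "ay": 0, "az": 0, "dx": 0, "dy": 0, "dz": 0.002, "grip": 0.35},
    {"ax": 0, "ay": 0, "az": 0, "dx": 0, "dy": 0, "dz": 0.002, "grip": 0.35},
    {"ax": 0, "ay": 0, "az": 0, "dx": 0, "dy": 0, "dz": 0.002, "grip": 0.35},
    {"ax": 0, "ay": 0, "az": 0, "dx": 0, "dy": 0, "dz": 0.002, "grip": 0.35},
    {"ax": 0, "ay": 0, "az": 0, "dx": 0, "dy": 0, "dz": 0, "grip": 0.35},
    {"ax": 0, "ay": 0, "az": 0, "dx": 0, "dy": 0, "dz": 0, "grip": 0.35},
    {"ax": 0, "ay": 0, "az": 0, "dx": 0, "dy": 0, "dz": 0, "grip": 0.35},
    {"ax": 0, "ay": 0, "az": 0, "dx": 0, "dy": 0, "dz": 0, "grip": 0.35},
    {"ax": 0, "ay": 0, "az": 0, "dx": 0, "dy": 0, "dz": 0, "grip": 0.35},
    {"ax": 0, "ay": 0, "az": 0, "dx": 0, "dy": 0, "dz": 0, "grip": 0.35},
  ],
)

```text
time_s: 7.65
tcp_pos: [0.3888, 0.068, 0.2447]
orientation: [0.0, 0.1, 0.995, 0.0]
contact_force: [-1.2, 0.7, -1.7]
opening: 0.0296
finger_force: 0.0
```

Emit:
play_rows(
  plan=[
    {"ax": 0, "ay": 0, "az": 0, "dx": 0, "dy": 0, "dz": -0.004, "grip": 0.35},
    {"ax": 0, "ay": 0, "az": 0, "dx": -0.006, "dy": 0, "dz": 0, "grip": 0.35},
    {"ax": 0, "ay": 0, "az": 0, "dx": -0.006, "dy": 0, "dz": 0, "grip": 0.35},
    {"ax": 0, "ay": 0, "az": 0, "dx": -0.006, "dy": 0, "dz": 0, "grip": 0.35},
    {"ax": 0, "ay": 0, "az": 0, "dx": -0.006, "dy": 0, "dz": 0, "grip": 0.35},
    {"ax": 0, "ay": 0, "az": 0, "dx": -0.006, "dy": 0, "dz": 0, "grip": 0.35},
    {"ax": 0, "ay": 0, "az": 0, "dx": -0.008, "dy": 0, "dz": 0, "grip": 0.35},
    {"ax": 0, "ay": 0, "az": 0, "dx": -0.008, "dy": 0, "dz": 0, "grip": 0.35},
    {"ax": 0, "ay": 0, "az": 0, "dx": -0.008, "dy": 0, "dz": 0, "grip": 0.35},
    {"ax": 0, "ay": 0, "az": 0, "dx": -0.006, "dy": 0, "dz": 0, "grip": 0.35},
  ],
)

```text
time_s: 8.48
tcp_pos: [0.4187, 0.0619, 0.2467]
orientation: [0.0, 0.1, 0.995, 0.0]
contact_force: [-0.9, 0.0, 0.4]
opening: 0.0296
finger_force: 0.2
```

Run:
```python
from h import *
import cv2
o=get_obs();print(o["tcp_pos"],o["contact_force"])
a=get_image("side")[:,:,::-1][150:300,220:410]
b=get_image("top")[:,:,::-1][150:300,210:400]
cv2.imwrite("pics/s2.png",cv2.resize(cv2.hconcat([a,b]),None,fx=2.1,fy=2.1,interpolation=cv2.INTER_CUBIC))
```

```text
[0.41874083 0.06187068 0.24667948] [-0.92875741  0.01000092  0.41022154]
```

View pics/s2.png

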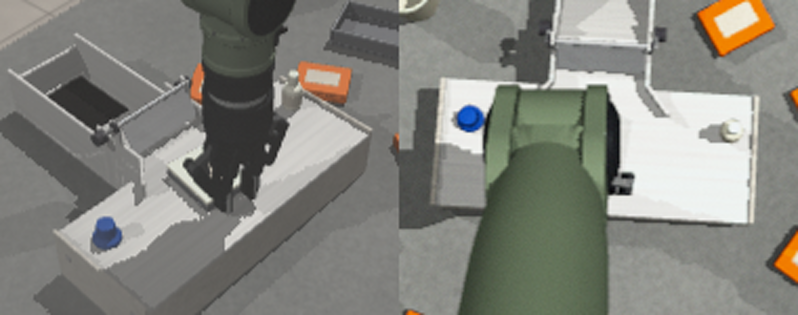

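The fingertips (left panel about (230,205)) sit behind the case's rear end, and the case has moved ahead of them squarely. I continue the push along its heading, then turn into line with the chute.

Emit:
play_rows(
  plan=[
    {"ax": 0, "ay": 0, "az": 0, "dx": -0.008, "dy": 0, "dz": 0, "grip": 0.35},
    {"ax": 0, "ay": 0, "az": 0, "dx": -0.01, "dy": 0, "dz": 0, "grip": 0.35},
    {"ax": 0, "ay": 0, "az": 0, "dx": -0.01, "dy": 0, "dz": 0, "grip": 0.35},
    {"ax": 0, "ay": 0, "az": 0, "dx": -0.01, "dy": 0, "dz": 0, "grip": 0.35},
    {"ax": 0, "ay": 0, "az": 0, "dx": -0.01, "dy": 0, "dz": 0, "grip": 0.35},
    {"ax": 0, "ay": 0, "az": 0, "dx": -0.01, "dy": 0, "dz": 0, "grip": 0.35},
    {"ax": 0, "ay": 0, "az": 0, "dx": -0.01, "dy": 0, "dz": 0, "grip": 0.35},
    {"ax": 0, "ay": 0, "az": 0, "dx": -0.01, "dy": 0, "dz": 0, "grip": 0.35},
    {"ax": 0, "ay": 0, "az": 0, "dx": -0.01, "dy": 0, "dz": 0, "grip": 0.35},
    {"ax": 0, "ay": 0, "az": 0, "dx": -0.01, "dy": 0, "dz": 0, "grip": 0.35},
  ],
)

```text
time_s: 9.42
tcp_pos: [0.4664, 0.0521, 0.2466]
orientation: [-0.0, 0.1, 0.995, 0.0]
contact_force: [-1.2, -0.3, 0.6]
opening: 0.03
finger_force: 0.6
```

Emit:
play_rows(
  plan=[
    {"ax": 0, "ay": 0, "az": -0.135, "dx": -0.01, "dy": 0, "dz": 0, "grip": 0.35},
    {"ax": 0, "ay": 0, "az": -0.135, "dx": -0.01, "dy": 0, "dz": 0, "grip": 0.35},
    {"ax": 0, "ay": 0, "az": -0.135, "dx": -0.01, "dy": 0, "dz": 0, "grip": 0.35},
    {"ax": 0, "ay": 0, "az": -0.135, "dx": -0.01, "dy": 0, "dz": 0, "grip": 0.35},
    {"ax": 0, "ay": 0, "az": -0.135, "dx": -0.01, "dy": 0, "dz": 0, "grip": 0.35},
    {"ax": 0, "ay": 0, "az": -0.135, "dx": -0.01, "dy": 0, "dz": 0, "grip": 0.35},
    {"ax": 0, "ay": 0, "az": -0.135, "dx": -0.01, "dy": 0, "dz": 0, "grip": 0.35},
    {"ax": 0, "ay": 0, "az": -0.135, "dx": -0.01, "dy": 0, "dz": 0, "grip": 0.35},
    {"ax": 0, "ay": 0, "az": -0.135, "dx": -0.008, "dy": 0, "dz": 0, "grip": 0.35},
    {"ax": 0, "ay": 0, "az": -0.135, "dx": -0.006, "dy": 0, "dz": 0, "grip": 0.35},
  ],
)

```text
time_s: 10.25
tcp_pos: [0.5133, 0.045, 0.2467]
orientation: [0.0, 0.041, 0.999, -0.0]
contact_force: [-0.7, 0.1, 0.6]
opening: 0.03
finger_force: 0.5
```

Run:
```python
from h import *
import cv2
o=get_obs();p=o["tcp_pos"][:2]-[.5798,.0309];c,s=np.cos(-.0828),np.sin(-.0828)
print(o["tcp_pos"],o["contact_force"],o["orientation"],"chute",p@[c,s],p@[-s,c])
a=get_image("side")[:,:,::-1][140:300,210:410]
b=get_image("top")[:,:,::-1][80:240,210:410]
cv2.imwrite("pics/s3.png",cv2.resize(cv2.hconcat([a,b]),None,fx=2,fy=2,interpolation=cv2.INTER_CUBIC))
```

```text
[0.51327547 0.04503691 0.24670802] [-0.71996179  0.10558225  0.59593904] [ 2.53681585e-04  4.11333012e-02  9.99153635e-01 -1.00676752e-05] chute -0.06746581755389155 0.008586539995267239
```

View pics/s3.png

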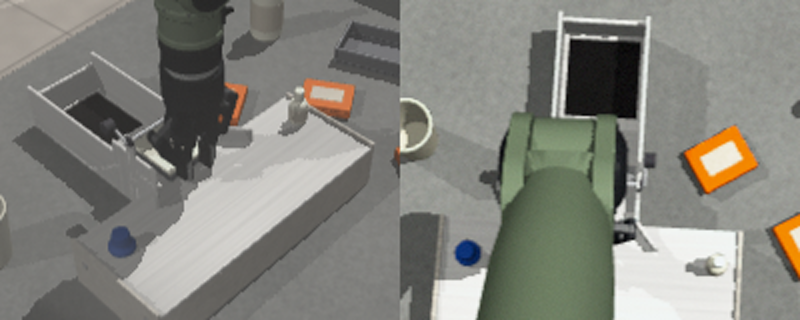

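The case is between the cheeks (left panel about (150,155)) with the flap lifted on top of it and the fingers behind it. I push the last 40 mm.

Emit:
play_rows(
  plan=[
    {"ax": 0, "ay": 0, "az": 0, "dx": -0.01, "dy": 0, "dz": 0, "grip": 0.35},
    {"ax": 0, "ay": 0, "az": 0, "dx": -0.01, "dy": 0, "dz": 0, "grip": 0.35},
    {"ax": 0, "ay": 0, "az": 0, "dx": -0.01, "dy": 0, "dz": 0, "grip": 0.35},
    {"ax": 0, "ay": 0, "az": 0, "dx": -0.01, "dy": 0, "dz": 0, "grip": 0.35},
    {"ax": 0, "ay": 0, "az": 0, "dx": -0.01, "dy": 0, "dz": 0, "grip": 0.35},
    {"ax": 0, "ay": 0, "az": 0, "dx": -0.01, "dy": 0, "dz": 0, "grip": 0.35},
    {"ax": 0, "ay": 0, "az": 0, "dx": -0.01, "dy": 0, "dz": 0, "grip": 0.35},
    {"ax": 0, "ay": 0, "az": 0, "dx": -0.01, "dy": 0, "dz": 0, "grip": 0.35},
    {"ax": 0, "ay": 0, "az": 0, "dx": 0, "dy": 0, "dz": 0, "grip": 0.35},
    {"ax": 0, "ay": 0, "az": 0, "dx": 0, "dy": 0, "dz": 0, "grip": 0.35},
  ],
)

```text
time_s: 11.18
tcp_pos: [0.5528, 0.0418, 0.2467]
orientation: [0.0, 0.042, 0.999, -0.0]
contact_force: [-0.2, 0.0, 0.0]
opening: 0.0299
finger_force: 0.0
```

Run:
```python
from h import *
import cv2
o=get_obs();p=o["tcp_pos"][:2]-[.5798,.0309];c,s=np.cos(-.0828),np.sin(-.0828)
print(o["contact_force"],"chute",p@[c,s],p@[-s,c])
a=get_image("side")[:,:,::-1][140:300,210:410]
b=get_image("top")[:,:,::-1][80:240,210:410]
cv2.imwrite("pics/s4.png",cv2.resize(cv2.hconcat([a,b]),None,fx=2,fy=2,interpolation=cv2.INTER_CUBIC))
```

```text
[-0.24091665  0.03863629  0.02364331] chute -0.02776577150710638 0.008587023368860759
```

View pics/s4.png

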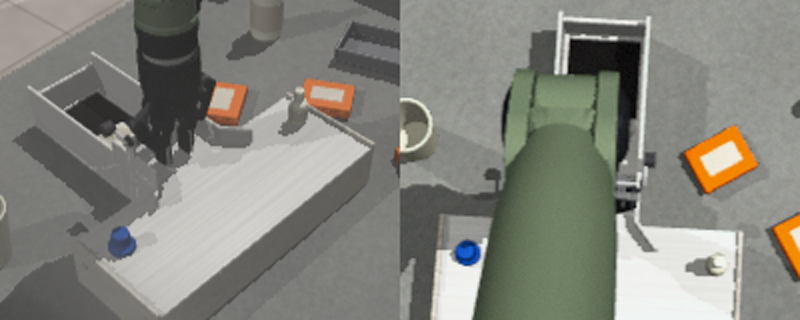

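A white patch of the case shows beyond the axle (left panel about (120,130)), and the finger force is zero, so it seems to have left the fingers. I nudge 3 mm more, wait, and look again.

Emit:
play_rows(
  plan=[
    {"ax": 0, "ay": 0, "az": 0, "dx": -0.003, "dy": 0, "dz": 0, "grip": 0.35},
    {"ax": 0, "ay": 0, "az": 0, "dx": -0.003, "dy": 0, "dz": 0, "grip": 0.35},
    {"ax": 0, "ay": 0, "az": 0, "dx": 0, "dy": 0, "dz": 0, "grip": 0.35},
    {"ax": 0, "ay": 0, "az": 0, "dx": 0, "dy": 0, "dz": 0, "grip": 0.35},
    {"ax": 0, "ay": 0, "az": 0, "dx": 0, "dy": 0, "dz": 0, "grip": 0.35},
    {"ax": 0, "ay": 0, "az": 0, "dx": 0, "dy": 0, "dz": 0, "grip": 0.35},
    {"ax": 0, "ay": 0, "az": 0, "dx": 0, "dy": 0, "dz": 0, "grip": 0.35},
    {"ax": 0, "ay": 0, "az": 0, "dx": 0, "dy": 0, "dz": 0, "grip": 0.35},
    {"ax": 0, "ay": 0, "az": 0, "dx": 0, "dy": 0, "dz": 0, "grip": 0.35},
    {"ax": 0, "ay": 0, "az": 0, "dx": 0, "dy": 0, "dz": 0, "grip": 0.35},
  ],
)

```text
time_s: 12.12
tcp_pos: [0.5554, 0.0416, 0.2467]
orientation: [-0.0, 0.042, 0.999, 0.0]
contact_force: [0.4, 1.4, -0.1]
opening: 0.03
finger_force: 0.2
```

Run:
```python
from h import *
import cv2
print(get_obs()["contact_force"])
a=get_image("side")[:,:,::-1][155:255,215:335]
b=get_image("top")[:,:,::-1][80:180,270:390]
cv2.imwrite("pics/s5.png",cv2.resize(cv2.hconcat([a,b]),None,fx=3.3,fy=3.3,interpolation=cv2.INTER_CUBIC))
```

```text
[ 0.41185096  1.35204707 -0.12672077]
```

View pics/s5.png

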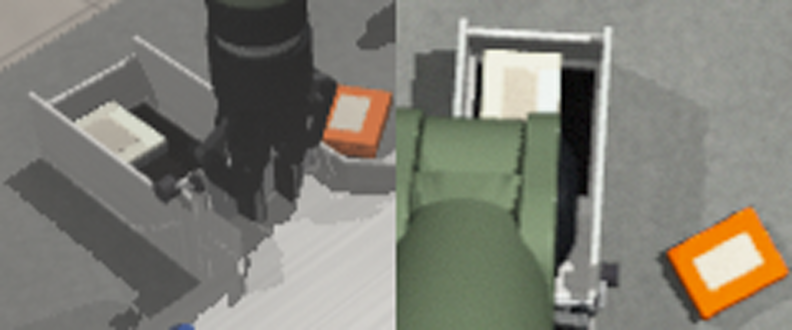

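The case lies flat, lid up, in the pan (right panel about (520,85)). I draw straight back, then up.

Emit:
play_rows(
  plan=[
    {"ax": 0, "ay": 0, "az": 0, "dx": 0.012, "dy": 0, "dz": 0, "grip": 0.35},
    {"ax": 0, "ay": 0, "az": 0, "dx": 0.012, "dy": 0, "dz": 0, "grip": 0.35},
    {"ax": 0, "ay": 0, "az": 0, "dx": 0.02, "dy": 0, "dz": 0, "grip": 0.35},
    {"ax": 0, "ay": 0, "az": 0, "dx": 0.02, "dy": 0, "dz": 0, "grip": 0.35},
    {"ax": 0, "ay": 0, "az": 0, "dx": 0.03, "dy": 0, "dz": 0, "grip": 0.35},
    {"ax": 0, "ay": 0, "az": 0, "dx": 0.03, "dy": 0, "dz": 0, "grip": 0.35},
    {"ax": 0, "ay": 0, "az": 0, "dx": 0.04, "dy": 0, "dz": 0, "grip": 0.35},
    {"ax": 0, "ay": 0, "az": 0, "dx": 0.04, "dy": 0, "dz": 0, "grip": 0.35},
    {"ax": 0, "ay": 0, "az": 0, "dx": 0.03, "dy": 0, "dz": 0, "grip": 0.35},
    {"ax": 0, "ay": 0, "az": 0, "dx": 0.02, "dy": 0, "dz": 0, "grip": 0.35},
  ],
)

```text
time_s: 13.05
tcp_pos: [0.4265, 0.0524, 0.2465]
orientation: [-0.001, 0.042, 0.999, 0.0]
contact_force: [0.5, 0.5, 0.7]
opening: 0.0298
finger_force: 0.0
```

Emit:
play_rows(
  plan=[
    {"ax": 0, "ay": 0, "az": 0, "dx": 0.03, "dy": 0, "dz": -0.04, "grip": 0.35},
    {"ax": 0, "ay": 0, "az": 0, "dx": 0.03, "dy": 0, "dz": -0.04, "grip": 0.35},
    {"ax": 0, "ay": 0, "az": 0, "dx": 0.03, "dy": 0, "dz": -0.04, "grip": 0.35},
    {"ax": 0, "ay": 0, "az": 0, "dx": 0, "dy": 0, "dz": -0.04, "grip": 0.35},
    {"ax": 0, "ay": 0, "az": 0, "dx": 0, "dy": 0, "dz": -0.04, "grip": 0.35},
    {"ax": 0, "ay": 0, "az": 0, "dx": 0, "dy": 0, "dz": 0, "grip": 0.35},
    {"ax": 0, "ay": 0, "az": 0, "dx": 0, "dy": 0, "dz": 0, "grip": 0.35},
    {"ax": 0, "ay": 0, "az": 0, "dx": 0, "dy": 0, "dz": 0, "grip": 0.35},
    {"ax": 0, "ay": 0, "az": 0, "dx": 0, "dy": 0, "dz": 0, "grip": 0.35},
    {"ax": 0, "ay": 0, "az": 0, "dx": 0, "dy": 0, "dz": 0, "grip": 0.35},
  ],
)

```text
time_s: 13.88
tcp_pos: [0.3836, 0.0559, 0.3457]
orientation: [-0.001, 0.042, 0.999, 0.0]
contact_force: [0.1, -0.6, 0.1]
opening: 0.03
finger_force: 0.0
```

Run:
```python
from h import *
import cv2
o=get_obs();print(o["tcp_pos"],o["contact_force"])
a=get_image("side")[:,:,::-1][140:300,210:410]
b=get_image("top")[:,:,::-1][80:240,210:410]
cv2.imwrite("pics/s6.png",cv2.resize(cv2.hconcat([a,b]),None,fx=2,fy=2,interpolation=cv2.INTER_CUBIC))
```

```text
[0.38362282 0.05585625 0.34570245] [ 0.06604866 -0.58940526  0.12353367]
```

View pics/s6.png

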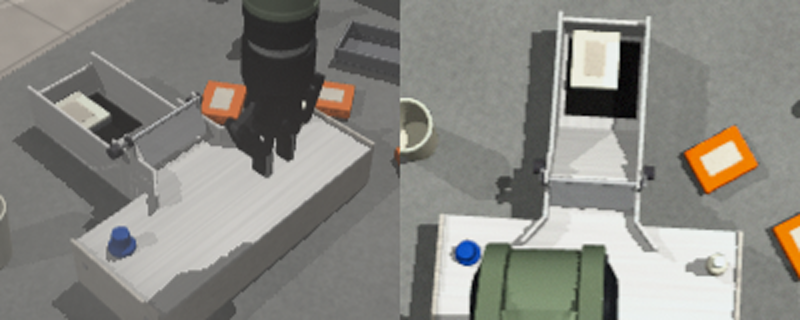

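The case is flat in the pan (right panel (595,60)), the flap hangs shut as at the start, and the puck and drops have not moved. I let it settle, then hand in.

Emit:
play_rows(
  plan=[
    {"ax": 0, "ay": 0, "az": 0, "dx": 0, "dy": 0, "dz": 0, "grip": 0.35},
    {"ax": 0, "ay": 0, "az": 0, "dx": 0, "dy": 0, "dz": 0, "grip": 0.35},
    {"ax": 0, "ay": 0, "az": 0, "dx": 0, "dy": 0, "dz": 0, "grip": 0.35},
    {"ax": 0, "ay": 0, "az": 0, "dx": 0, "dy": 0, "dz": 0, "grip": 0.35},
    {"ax": 0, "ay": 0, "az": 0, "dx": 0, "dy": 0, "dz": 0, "grip": 0.35},
    {"ax": 0, "ay": 0, "az": 0, "dx": 0, "dy": 0, "dz": 0, "grip": 0.35},
    {"ax": 0, "ay": 0, "az": 0, "dx": 0, "dy": 0, "dz": 0, "grip": 0.35},
    {"ax": 0, "ay": 0, "az": 0, "dx": 0, "dy": 0, "dz": 0, "grip": 0.35},
    {"ax": 0, "ay": 0, "az": 0, "dx": 0, "dy": 0, "dz": 0, "grip": 0.35},
    {"ax": 0, "ay": 0, "az": 0, "dx": 0, "dy": 0, "dz": 0, "grip": 0.35},
  ],
)

```text
time_s: 14.82
tcp_pos: [0.384, 0.0559, 0.3467]
orientation: [0.0, 0.042, 0.999, 0.0]
contact_force: [0.1, 0.4, -0.2]
opening: 0.0296
finger_force: 0.0
```

```bash
python3 -c "
from bench import *
print(finish_job())"
```

```text
the job is handed in; nothing more can be done
None
```

I pushed the lens case under the flap and it slid into the catch pan, where the last pictures show it lying flat, lid up, with the flap shut and the puck and drops bottle in place; I handed the job in at about 15 s, and no verdict was returned.

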